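# Put the piled sharpening stones away in their fitted boxes

### The job

The sharpening stones and the box lids have been left in two piles on the bench. Take the piles apart and put everything away: the big grey stone in the dark box, the orange stone in the yellowish box and the small white stone in the black holder, each lying flat in its recess, and then close both boxes with their own lids, square and level on the rim. The stones are brittle, so set them down without dropping them, and leave the small block plane and the wooden-handled chisel beside it where they lie.

Things in the scene. Friction and masses are not known exactly. Their poses are not given: they have to be found in the camera images.
- stone_grey_centre (a point): Big dark grey sharpening stone, a flat bar 38 wide (x) x 165 long (y) x 26 high, 0.4 kg. At the start it lies flat on top of one of the two lids. Point: its centre, 13 mm above its underside; y along its length, z up. Goes into box_dark.
- stone_orange_centre (a point): Orange-brown sharpening stone, a flat bar 38 wide (x) x 120 long (y) x 26 high, 0.3 kg. At the start it lies flat on top of the other lid. Point: its centre, 13 mm above its underside; y along its length, z up. Goes into box_yellow.
- stone_white_centre (a point): Small white sharpening stone, a flat bar 30 wide (x) x 90 long (y) x 20 high, 0.12 kg. At the start it lies flat on top of the grey stone (which is wider, so fingertips must stay above its underside). Point: its centre, 10 mm above its underside; y along its length, z up. Goes into holder_black.
- lid_dark_centre (a point): Lid of the dark box: dark brown wood, 63 wide (x) x 190 long (y) x 30 high, hollow underneath (cavity 47 x 174, 20 deep, walls 8), 0.16 kg. At the start it lies right way up, on its rim, on the bench with a stone on top. Point: its centre, 15 mm above its rim; y along its length, z up. Either way round fits.
- lid_yellow_centre (a point): Lid of the yellowish box: yellow-brown wood, 63 wide (x) x 145 long (y) x 30 high, hollow underneath (cavity 47 x 129, 20 deep, walls 8), 0.13 kg. At the start it lies right way up, on its rim, on the bench with a stone on top. Point: its centre, 15 mm above its rim; y along its length, z up. Either way round fits.
- box_dark: Dark box, lower half: dark brown wood, 63 wide (x) x 190 long (y) x 20 high; recess 47 x 174, 10 deep, for the grey stone, which then stands 16 mm above the rim. Both long walls are cut away for fingers, down to the recess floor, over the middle 60 mm. The lid rests on the rim over the stone; closed height 50. Fixed to the bench. Origin: centre of its underside; x across, y along, z up.
- box_yellow: Yellowish box, lower half: yellow-brown wood, 63 wide (x) x 145 long (y) x 20 high; recess 47 x 129, 10 deep, for the orange stone, which then stands 16 mm above the rim. Both long walls are cut away for fingers, down to the recess floor, over the middle 60 mm. The lid rests on the rim over the stone; closed height 50. Fixed to the bench. Origin: centre of its underside; x across, y along, z up.
- holder_black: Open black plastic holder without lid: 55 wide (x) x 115 long (y) x 16 high with a recess 39 x 99, 8 deep for the white stone. Both long walls are cut away for fingers, down to the recess floor, over the middle 50 mm. Fixed to the bench. Origin: centre of its underside; x across, y along, z up.
- block_plane: Bystander: small dark hand plane with a wooden wedge, 48 x 164 x 55 high, to the left. Origin: centre of its underside.
- chisel_beech: Bystander: chisel with a turned beech handle, 29 x 293 x 29 high, to the left. Origin: centre of its underside, half-way along.
Not all that is in view belongs to the job. There is more than one size of the part that bears stone_orange_centre; the job needs the larger.

How it is judged:
At the end, for the whole second after the job is handed in: Each stone lies flat and fully down in its own recess (centre within 10 mm, height within 2.5 mm, aligned within 0.15 rad, white 0.2); each box is closed by its own lid on the rim (centre within 8 mm, height within 2.5 mm, aligned within 0.1 rad); tilts below 0.06 rad; all at rest (horizontal distance between stone_grey_centre and box_dark below 0.01 m and z of stone_grey_centre in the frame of box_dark between 0.0205 and 0.0255 m and angle between the y axis of stone_grey_centre and the y axis of box_dark, either way round below 0.15 rad and angle between each of stone_grey_centre, stone_orange_centre, stone_white_centre, lid_dark_centre, lid_yellow_centre's own z axis and vertical below 0.06 rad and horizontal distance between stone_orange_centre and box_yellow below 0.01 m and z of stone_orange_centre in the frame of box_yellow between 0.0205 and 0.0255 m and angle between the y axis of stone_orange_centre and the y axis of box_yellow, either way round below 0.15 rad and horizontal distance between stone_white_centre and holder_black below 0.01 m and z of stone_white_centre in the frame of holder_black between 0.0155 and 0.0205 m and angle between the y axis of stone_white_centre and the y axis of holder_black, either way round below 0.2 rad and horizontal distance between lid_dark_centre and box_dark below 0.008 m and z of lid_dark_centre in the frame of box_dark between 0.0325 and 0.0375 m and angle between the y axis of lid_dark_centre and the y axis of box_dark, either way round below 0.1 rad and horizontal distance between lid_yellow_centre and box_yellow below 0.008 m and z of lid_yellow_centre in the frame of box_yellow between 0.0325 and 0.0375 m and angle between the y axis of lid_yellow_centre and the y axis of box_yellow, either way round below 0.1 rad and linear speed of each of stone_grey, stone_orange, stone_white, lid_dark, lid_yellow below 0.02 m/s); the robot touches nothing.
It fails at once if the block plane is moved by more than 30 mm (distance of block_plane from where it was at the start of the episode above 0.03 m).
It fails at once if the wooden-handled chisel is moved by more than 30 mm (distance of chisel_beech from where it was at the start of the episode above 0.03 m).
It fails at once if the grey stone is dropped (moves at over 0.6 m/s out of the fingers, a fall of about 2 cm) (contact force between stone_grey and the fingers below 0.1 N and linear speed of stone_grey above 0.6 m/s).
It fails at once if the orange stone is dropped (moves at over 0.6 m/s out of the fingers, a fall of about 2 cm) (contact force between stone_orange and the fingers below 0.1 N and linear speed of stone_orange above 0.6 m/s).
It fails at once if the white stone is dropped (moves at over 0.6 m/s out of the fingers, a fall of about 2 cm) (contact force between stone_white and the fingers below 0.1 N and linear speed of stone_white above 0.6 m/s).
It also fails if it takes over 120 s, if anything falls off the work surface, if the arm or the gripper's body presses on something with over 40 N, if the wrist force passes 120 N, or if a joint passes its speed limit or range.

### The arm

A 6-joint arm with a two-finger parallel gripper is mounted at the origin on a cart in front of the work surface, level with it; the furniture and walls round the work are solid. World frame = base frame: x ahead of the robot, y to its left, z up, the work surface at z = 0. Lengths are in m, angles in rad, forces in N, time in s.
With the tool pointing down it reaches from about 0.25 to 0.8 m from the base axis. Payload 3.9 kg.
Tool frame: the origin (TCP) lies on the centre line of the jaws, within the pads' length; the fingertips stand 25 mm ahead of it and the grasp point (between the pads) lies 6 mm ahead of it; z points along the fingers, y is the line along which they close (so a half turn about z gives the same grasp; the last joint's range is limited). The gripper opens to 85 mm and grips with 20 to 120 N. Pads are 22 mm wide; open, the fingers measure 114 mm over their backs; the gripper's body (76 mm by 85 mm) begins 54 mm behind the grasp point. The pads swing forward as they close: fully open they stand 13 mm farther back than shut.
Start: joints at [-1.304, 0.26, -0.138, 1.173, 0, 1.571], TCP at [0.138, -0.506, 0.256] pointing down, gripper open.
Joint ranges: [-2.78, 2.78], [-0.83, 1.72], [-1.28, 1.37], [-1.9, 2.12], [-1.57, 1.48], [-3.14, 3.14]. Speed limits (rad/s): [2.57, 2.57, 3.14, 3.14, 3.14, 3.14].

### API

Orientations are given as a unit quaternion [x, y, z, w].
In Python, from workcell import * gives the robot as it stands.
- The arm moves only by the shell command python3 -m jog 'ROWS'. ROWS is JSON, a list of rows, each an object of numbers: "jaw": the gripper's target within -1 to 1 (shut at 1, half-way at 0, fully open at -1); "tx", "ty", "tz": the shift along the world's x, y, z in m; "roll": the turn about the world's z in rad. In form: [{"jaw": .., "tx": .., "ty": .., "tz": .., "roll": ..}, ...]. A call has exactly 10 rows; each row is the pose to reach, as a shift and turn from the pose commanded when the call began; what a row does not reach only later rows make up. A row lasts 1/8 s, in which the tool goes at most 62.5 mm and 10.7 degrees, less where a joint would pass 70% of its speed; a pose out of reach is approached as far as the arm can. A call with a gripper value outside its range is refused whole. The fingers move at their own pace and stop on an object; the grip force is fixed at half the most. Time passes only in rows, so rows that repeat a pose let the fingers close, or fill a call up. It gives the time, the measured TCP pose, the force, the opening and the grip force at its end, in the units of the state.
- read_state(): the state, without advancing time (a new reading comes with each control period).
- camera(name): name is "scene" or "top" or "wrist"; returns a dict with "frame" (420x560x3 uint8, red, green, blue), "camera_matrix" (3x3 intrinsics, pixels), "R" (3x3) and "t" (3): a world point X has camera coordinates R X + t. Camera axes: x right, y down, z forward; pixel columns grow to the right and rows downward; lengths in m; the calibration is good to about 2 mm. A picture is of the moment at which its call begins. There is no depth.
- sign_off(): hands the job in; it is judged then, once.
The state is a dict: "time": time; "joint_positions": joint angles; "qd": joint speeds; "tau": joint torques, N m; "eef_pos": TCP position; "tcp_rot": TCP orientation; "force": force on the tool from outside, world axes, zero at the start; "torque": the same for the moment, N m; "grip_width": finger opening in m; "grip_force": force on a finger pad.
Only numpy, scipy, OpenCV 4.12 (cv2) and the standard library are available. Lean on these libraries where they do the work, as an engineer would, in place of code of your own. Each camera call takes 0.05 s, during which the arm holds its last target. There are 200 camera calls.

## Working session

There is one attempt and no reset: what is moved stays moved. The work goes in short steps, Python scripts to look and compute and a shell command to move; the robot and the scene stay as the last step left them, time stands still between calls to the robot, and variables do not carry over. Pictures are saved under pics/ and viewed, at most 14 in all, crops included, and the job is handed in when it is done.

```bash
mkdir -p pics; ls
python3 - <<'E'
from workcell import *
import cv2, numpy as np
for n in("top","scene"):
    c=camera(n); cv2.imwrite(f"pics/{n}0.png",c["frame"][:,:,::-1]); np.savez(f"{n}0.npz",**{k:np.array(v) for k,v in c.items()})
    print(n,c["camera_matrix"],c["R"],c["t"])
print(read_state())
E
```

```text
pics
top [[435.9366263    0.         276.72560644]
 [  0.         435.9366263  214.42727345]
 [  0.           0.           1.        ]] [[ 0.02378572 -0.99969324  0.00690344]
 [-0.98603417 -0.02459819 -0.16471658]
 [ 0.16483586 -0.00288912 -0.98631678]] [0.00164586 0.49259931 1.0077369 ]
scene [[487.14359819   0.         281.37901282]
 [  0.         487.14359819 205.78421855]
 [  0.           0.           1.        ]] [[-0.55389982 -0.83225583 -0.02334981]
 [-0.4388842   0.31569752 -0.84125843]
 [ 0.70751371 -0.45572503 -0.54012873]] [0.30594724 0.29009177 0.89892485]
{'time': 0.1, 'joint_positions': array([-1.30395929e+00,  2.60601509e-01, -1.39252827e-01,  1.17270674e+00,
        1.54800022e-05,  1.57080277e+00]), 'qd': array([-0.00044791, -0.00197948,  0.00242393, -0.0005951 ,  0.00045949,
        0.00111165]), 'tau': array([ 3.25648234e-04, -4.06509805e+01,  2.54526830e+01,  1.01063881e-02,
        9.94149582e-05,  1.66671055e-05]), 'eef_pos': array([ 0.13828495, -0.50586148,  0.25555209]), 'tcp_rot': array([ 9.91112988e-01,  1.33019800e-01, -1.09707998e-04, -8.75563829e-04]), 'force': array([-0.06605322,  0.29215879, -0.16630822]), 'torque': array([-0.07727836, -0.01881683,  0.0571364 ]), 'grip_force': 0.0, 'grip_width': 0.08530056663526021}
```

View pics/top0.png

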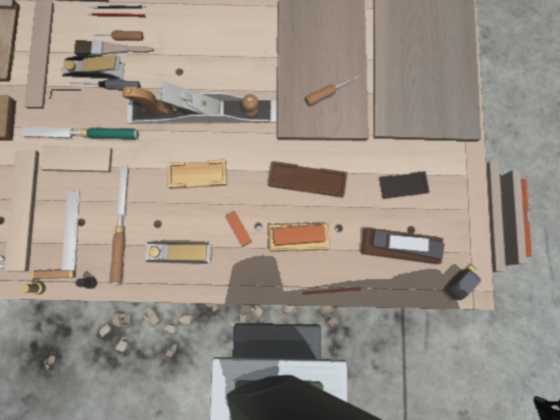

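View pics/scene0.png

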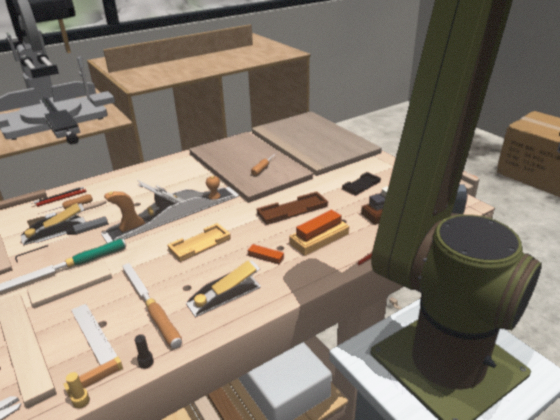

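Top view shows the yellow box at (197,174), the dark box at (307,179) and the black holder at (404,185). The yellow lid with the orange stone is at (299,236), and the dark lid with grey and white stones at (403,245). The small orange decoy is at (238,228), the block plane at (178,252) and the chisel at (119,225).

```bash
cat > h.py <<'E'
from workcell import *
import cv2, numpy as np
def ray(c,uv,z):
    K,R,t=(np.array(c[k]) for k in("camera_matrix","R","t"))
    uv=np.atleast_2d(uv).astype(float)
    d=(R.T@np.linalg.inv(K)@np.c_[uv,np.ones(len(uv))].T).T
    C=-R.T@t
    return C+d*((z-C[2])/d[:,2])[:,None]
def grab(name,out):
    c=camera(name); cv2.imwrite(f"pics/{out}.png",c["frame"][:,:,::-1]); np.savez(f"{out}.npz",**{k:np.array(v) for k,v in c.items()}); return c
def rect(c,uv,z):
    """centre, size, angle of long axis (from world y) of pixel contour cast on plane z"""
    p=ray(c,uv,z)[:,:2].astype(np.float32)*1000
    b=cv2.boxPoints(cv2.minAreaRect(p)); e=b[1]-b[0]; f=b[2]-b[1]
    l=e if np.hypot(*e)>np.hypot(*f) else f
    l=l*np.sign(l[1])
    return b.mean(0).round(1),np.hypot(*e).round(1),np.hypot(*f).round(1),round(float(np.arctan2(-l[0],l[1])),3)
E
python3 - <<'E'
from h import *
c=dict(np.load("top0.npz")); C=-c["R"].T@c["t"]; print(C)
for n,uv,z in[("ybox",(197,174),.02),("dbox",(307.5,179),.02),("hold",(404,185),.016),("ylid",(299,235),.056),("dlid",(409,243),.076),("plane",(178,252),.03),("decoy",(238,228),.02)]:
    print(n,ray(c,uv,z).round(3))
hsv=cv2.cvtColor(c["frame"],cv2.COLOR_RGB2HSV)
def best(m,x0,x1,y0,y1):
    w=np.zeros_like(m); w[y0:y1,x0:x1]=m[y0:y1,x0:x1]
    k=cv2.findContours(w,0,2)[0]; return max(k,key=cv2.contourArea)[:,0]
g=cv2.cvtColor(c["frame"],cv2.COLOR_RGB2GRAY)
print("white",rect(c,best((g>150).astype(np.uint8)*255,380,435,235,255),.076))
print("orange",rect(c,best(((hsv[...,0]<11)&(hsv[...,1]>150)).astype(np.uint8)*255,270,330,220,255),.056))
print("dbox",rect(c,best((g<90).astype(np.uint8)*255,260,355,155,205),.02))
print("hold",rect(c,best((g<70).astype(np.uint8)*255,372,440,165,205),.016))
E
```

```text
[0.31956942 0.01667388 1.07507573]
ybox [[0.593 0.214 0.02 ]]
dbox [[ 0.587 -0.061  0.02 ]]
hold [[ 0.579 -0.302  0.016]]
ylid [[ 0.442 -0.04   0.056]]
dlid [[ 0.427 -0.292  0.076]]
plane [[0.397 0.248 0.03 ]]
decoy [[0.46  0.107 0.02 ]]
white (array([ 427.6, -291.7], dtype=float32), np.float32(29.5), np.float32(89.8), -0.07)Traceback (most recent call last):
  File "<stdin>", line 11, in <module>
  File "<stdin>", line 8, in best
ValueError: max() iterable argument is empty
```

```bash
python3 -m jog '[{"jaw":-1,"tx":0.05,"ty":0.05,"tz":0,"roll":0.18},{"jaw":-1,"tx":0.10,"ty":0.09,"tz":0,"roll":0.36},{"jaw":-1,"tx":0.14,"ty":0.12,"tz":0,"roll":0.54},{"jaw":-1,"tx":0.18,"ty":0.15,"tz":0,"roll":0.72},{"jaw":-1,"tx":0.22,"ty":0.18,"tz":0,"roll":0.9},{"jaw":-1,"tx":0.26,"ty":0.2,"tz":0,"roll":1.08},{"jaw":-1,"tx":0.29,"ty":0.214,"tz":0,"roll":1.234},{"jaw":-1,"tx":0.29,"ty":0.214,"tz":0,"roll":1.234},{"jaw":-1,"tx":0.29,"ty":0.214,"tz":0,"roll":1.234},{"jaw":-1,"tx":0.29,"ty":0.214,"tz":0,"roll":1.234}]'; python3 -c "
from h import *
c=grab('wrist','w1');print(c['R'],-c['R'].T@c['t'],read_state()['joint_positions'])"
```

```text
time: 1.35
eef_pos: [0.4274, -0.2927, 0.2562]
tcp_rot: [0.732, 0.681, -0.0, -0.0]
force: [-0.4, -0.3, 0.0]
grip_width: 0.0856
grip_force: 0.0
[[ 9.97394322e-01 -7.21382877e-02 -7.96298978e-04]
 [-6.88526031e-02 -9.55145310e-01  2.88022145e-01]
 [-2.15380056e-02 -2.87216825e-01 -9.57623418e-01]] [ 0.43335225 -0.21969347  0.37271844] [-6.00549838e-01  2.48613517e-01 -1.53872527e-01  1.16882416e+00
 -1.51315234e-04  1.04216553e+00]
```

View pics/w1.png

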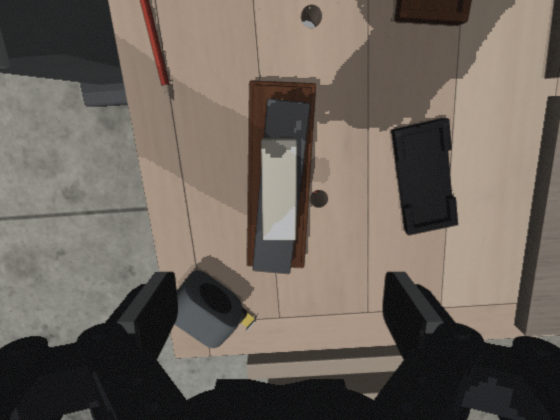

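Wrist view: the white stone is at (280,190) on the grey stone (about 280,185) on the dark lid (282,175). The black holder is at (425,176).

```bash
cat >> h.py <<'E'
def blob(m,x0,x1,y0,y1,op=3):
    w=np.zeros(m.shape,np.uint8); w[y0:y1,x0:x1]=m[y0:y1,x0:x1]*255
    w=cv2.morphologyEx(w,cv2.MORPH_OPEN,np.ones((op,op)))
    k=cv2.findContours(w,0,2)[0]; k=max(k,key=cv2.contourArea)
    r=cv2.minAreaRect(k); print("  px",np.round(r[0],1),np.round(r[1],1),round(r[2],1)); return k[:,0]
E
python3 - <<'E'
from h import *
c=dict(np.load("w1.npz")); f=c["frame"]; hsv=cv2.cvtColor(f,cv2.COLOR_RGB2HSV); g=cv2.cvtColor(f,cv2.COLOR_RGB2GRAY)
for p in[(280,165),(280,220),(280,125),(275,255),(262,110),(425,176),(310,170),(290,110),(257,170),(425,122)]: print(p,f[p[1],p[0]],hsv[p[1],p[0]])
print("white",rect(c,blob(g>125,255,303,130,250),.076))
print("hold",rect(c,blob(g<75,385,465,112,240),.016))
print("dlid",rect(c,blob((g<75),235,325,70,280),.03))
grey=(hsv[...,1]<100)&(g<75)
print("grey",rect(c,blob(grey,235,325,70,280),.056))
E
```

```text
(280, 165) [175 171 161] [ 21  20 175]
(280, 220) [180 179 177] [ 20   4 180]
(280, 125) [52 52 53] [120   5  53]
(275, 255) [70 70 73] [120  10  73]
(262, 110) [72 46 32] [ 11 142  72]
(425, 176) [33 35 34] [75 15 35]
(310, 170) [61 47 40] [10 88 61]
(290, 110) [55 55 57] [120   9  57]
(257, 170) [66 44 31] [ 11 135  66]
(425, 122) [29 27 26] [10 26 29]
  px [278.5 190.5] [97. 33.] 90.0
white (array([ 426.6, -291.7], dtype=float32), np.float32(29.1), np.float32(86.5), -0.06)
  px [426.2 175.4] [112.2  58.7] 82.5
hold (array([ 577.8, -301.8], dtype=float32), np.float32(116.7), np.float32(57.4), 0.15)
  px [286.  176.2] [ 76.5 191.8] 0.6
dlid (array([ 434.5, -294.9], dtype=float32), np.float32(77.5), np.float32(193.0), -0.109)
  px [283.5 147.3] [44.1 95.9] 6.3
grey (array([ 433.9, -257.3], dtype=float32), np.float32(38.6), np.float32(85.1), -0.166)
```

```bash
python3 -m jog '[{"jaw":-1,"tx":0,"ty":0.001,"tz":-0.05,"roll":0},{"jaw":-1,"tx":0,"ty":0.001,"tz":-0.1,"roll":0},{"jaw":-1,"tx":0,"ty":0.001,"tz":-0.14,"roll":0},{"jaw":-1,"tx":0,"ty":0.001,"tz":-0.16,"roll":0},{"jaw":-1,"tx":0,"ty":0.001,"tz":-0.171,"roll":0},{"jaw":-1,"tx":0,"ty":0.001,"tz":-0.171,"roll":0},{"jaw":1,"tx":0,"ty":0.001,"tz":-0.171,"roll":0},{"jaw":1,"tx":0,"ty":0.001,"tz":-0.171,"roll":0},{"jaw":1,"tx":0,"ty":0.001,"tz":-0.171,"roll":0},{"jaw":1,"tx":0,"ty":0.001,"tz":-0.171,"roll":0}]'
```

```text
time: 2.65
eef_pos: [0.4291, -0.2918, 0.0862]
tcp_rot: [0.731, 0.682, 0.0, 0.001]
force: [-0.7, 0.2, 4.6]
grip_width: 0.0285
grip_force: 60.4
```

```bash
python3 -m jog '[{"jaw":1,"tx":0,"ty":0,"tz":0.02,"roll":0},{"jaw":1,"tx":0,"ty":0,"tz":0.05,"roll":0},{"jaw":1,"tx":0.02,"ty":0,"tz":0.08,"roll":0.04},{"jaw":1,"tx":0.06,"ty":-0.003,"tz":0.08,"roll":0.1},{"jaw":1,"tx":0.1,"ty":-0.007,"tz":0.06,"roll":0.15},{"jaw":1,"tx":0.13,"ty":-0.01,"tz":0.03,"roll":0.2},{"jaw":1,"tx":0.15,"ty":-0.01,"tz":0.0,"roll":0.22},{"jaw":1,"tx":0.15,"ty":-0.01,"tz":-0.02,"roll":0.22},{"jaw":1,"tx":0.15,"ty":-0.01,"tz":-0.02,"roll":0.22},{"jaw":1,"tx":0.15,"ty":-0.01,"tz":-0.02,"roll":0.22}]'; python3 -c "
from h import *
c=grab('wrist','w2')"
```

```text
time: 3.9
eef_pos: [0.5785, -0.3015, 0.0659]
tcp_rot: [0.652, 0.758, 0.0, 0.0]
force: [0.3, 0.0, 0.2]
grip_width: 0.0283
grip_force: 59.6
```

View pics/w2.png

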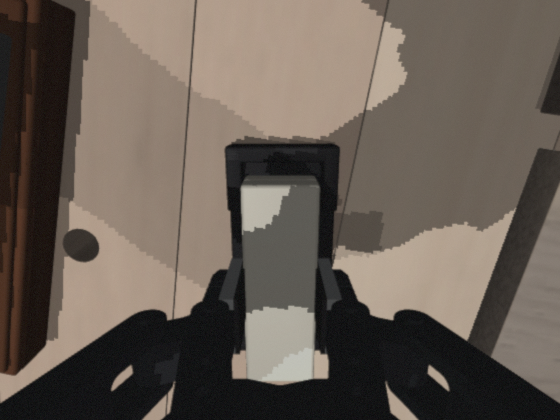

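```bash
python3 -c "
from h import *
c=dict(np.load('w2.npz'))
print(ray(c,[(246,184),(316,184),(248,380),(314,380)],.056).round(4)); print(ray(c,[(227,146),(338,145)],.016).round(4))"
```

```text
[[ 0.56   -0.2582  0.056 ]
 [ 0.5854 -0.2544  0.056 ]
 [ 0.5715 -0.3454  0.056 ]
 [ 0.6002 -0.3411  0.056 ]]
[[ 0.5464 -0.2507  0.016 ]
 [ 0.5977 -0.2425  0.016 ]]
```

```bash
python3 -m jog '[{"jaw":1,"tx":0,"ty":-0.003,"tz":-0.005,"roll":0},{"jaw":1,"tx":0,"ty":-0.003,"tz":-0.01,"roll":0},{"jaw":1,"tx":0,"ty":-0.003,"tz":-0.015,"roll":0},{"jaw":1,"tx":0,"ty":-0.003,"tz":-0.02,"roll":0},{"jaw":1,"tx":0,"ty":-0.003,"tz":-0.023,"roll":0},{"jaw":1,"tx":0,"ty":-0.003,"tz":-0.025,"roll":0},{"jaw":1,"tx":0,"ty":-0.003,"tz":-0.027,"roll":0},{"jaw":1,"tx":0,"ty":-0.003,"tz":-0.028,"roll":0},{"jaw":1,"tx":0,"ty":-0.003,"tz":-0.028,"roll":0},{"jaw":1,"tx":0,"ty":-0.003,"tz":-0.028,"roll":0}]'
```

```text
time: 5.2
eef_pos: [0.5785, -0.3045, 0.0382]
tcp_rot: [0.652, 0.758, 0.0, 0.0]
force: [-1.3, 1.4, 6.8]
grip_width: 0.028
grip_force: 60.5
```

```bash
python3 -m jog '[{"jaw":-1,"tx":0,"ty":0,"tz":0,"roll":0},{"jaw":-1,"tx":0,"ty":0,"tz":0,"roll":0},{"jaw":-1,"tx":0,"ty":0,"tz":0,"roll":0},{"jaw":-1,"tx":0,"ty":0,"tz":0.03,"roll":0},{"jaw":-1,"tx":0,"ty":0,"tz":0.08,"roll":0},{"jaw":-1,"tx":-0.05,"ty":0.01,"tz":0.13,"roll":-0.1},{"jaw":-1,"tx":-0.1,"ty":0.01,"tz":0.18,"roll":-0.2},{"jaw":-1,"tx":-0.145,"ty":0.01,"tz":0.2,"roll":-0.26},{"jaw":-1,"tx":-0.145,"ty":0.01,"tz":0.2,"roll":-0.26},{"jaw":-1,"tx":-0.145,"ty":0.01,"tz":0.2,"roll":-0.26}]'; python3 -c "
from h import *
c=grab('wrist','w3')"
```

```text
time: 6.45
eef_pos: [0.4337, -0.2947, 0.2375]
tcp_rot: [0.745, 0.667, 0.0, 0.001]
force: [0.6, 0.2, -0.7]
grip_width: 0.0854
grip_force: 0.0
```

View pics/w3.png

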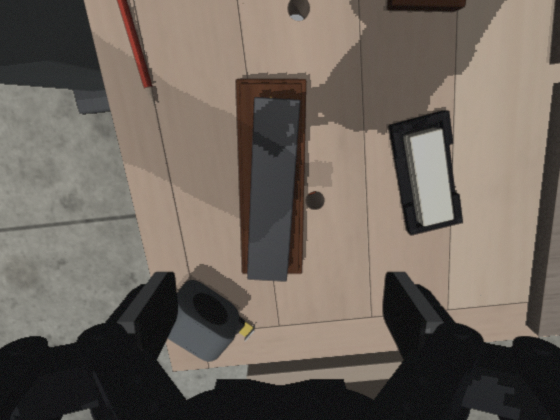

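The white stone sits in the holder at (432,176). The grey stone is at (273,190) on the lid (272,176).

Run:
```python
from h import *
c=dict(np.load("w3.npz")); f=c["frame"]; hsv=cv2.cvtColor(f,cv2.COLOR_RGB2HSV); g=cv2.cvtColor(f,cv2.COLOR_RGB2GRAY)
grey=(hsv[...,1]<60)&(g<115)
print("grey",rect(c,blob(grey,240,306,88,290,5),.056))
print("lid+",rect(c,blob((hsv[...,1]>80)&(g<75),228,312,70,276),.03))
w=rect(c,blob(g>120,395,470,110,240),.028);print("white",w)
```

```text
px [272.6 189. ] [ 45.6 183.1] 2.7
grey (array([ 427.1, -296.5], dtype=float32), np.float32(38.0), np.float32(164.0), -0.172)
  px [270.5 175.5] [193.  69.] 90.0
lid+ (array([ 427. , -290.6], dtype=float32), np.float32(61.0), np.float32(184.1), -0.111)
  px [431.8 177.5] [92.8 32.8] 81.9
white (array([ 578.1, -303.9], dtype=float32), np.float32(88.8), np.float32(29.5), 0.15)
```

```bash
python3 -m jog '[{"jaw":-1,"tx":-0.006,"ty":-0.002,"tz":-0.05,"roll":-0.06},{"jaw":-1,"tx":-0.006,"ty":-0.002,"tz":-0.1,"roll":-0.06},{"jaw":-1,"tx":-0.006,"ty":-0.002,"tz":-0.15,"roll":-0.06},{"jaw":-1,"tx":-0.006,"ty":-0.002,"tz":-0.17,"roll":-0.06},{"jaw":-1,"tx":-0.006,"ty":-0.002,"tz":-0.178,"roll":-0.06},{"jaw":-1,"tx":-0.006,"ty":-0.002,"tz":-0.178,"roll":-0.06},{"jaw":1,"tx":-0.006,"ty":-0.002,"tz":-0.178,"roll":-0.06},{"jaw":1,"tx":-0.006,"ty":-0.002,"tz":-0.178,"roll":-0.06},{"jaw":1,"tx":-0.006,"ty":-0.002,"tz":-0.178,"roll":-0.06},{"jaw":1,"tx":-0.006,"ty":-0.002,"tz":-0.178,"roll":-0.06}]'
python3 - <<'E'
from h import *
c=dict(np.load("top0.npz")); f=c["frame"]; g=cv2.cvtColor(f,cv2.COLOR_RGB2GRAY)
print("dbox",rect(c,blob(g<90,262,355,155,205),.02))
E
```

```text
time: 7.75
eef_pos: [0.4278, -0.2969, 0.0604]
tcp_rot: [0.765, 0.644, 0.0, 0.001]
force: [-1.8, 0.7, 5.3]
grip_width: 0.0368
grip_force: 62.9
  px [307.1 179. ] [74.8 24.1] 8.4
dbox (array([587.4, -59.9], dtype=float32), np.float32(61.8), np.float32(186.0), -0.125)
```

```bash
python3 -m jog '[{"jaw":1,"tx":0,"ty":0,"tz":0.02,"roll":0},{"jaw":1,"tx":0,"ty":0,"tz":0.06,"roll":0},{"jaw":1,"tx":0.04,"ty":0.03,"tz":0.08,"roll":0.01},{"jaw":1,"tx":0.08,"ty":0.07,"tz":0.08,"roll":0.02},{"jaw":1,"tx":0.12,"ty":0.12,"tz":0.08,"roll":0.03},{"jaw":1,"tx":0.15,"ty":0.17,"tz":0.08,"roll":0.04},{"jaw":1,"tx":0.16,"ty":0.21,"tz":0.06,"roll":0.047},{"jaw":1,"tx":0.16,"ty":0.235,"tz":0.03,"roll":0.047},{"jaw":1,"tx":0.16,"ty":0.235,"tz":0.02,"roll":0.047},{"jaw":1,"tx":0.16,"ty":0.235,"tz":0.02,"roll":0.047}]'; python3 -c "
from h import *
c=grab('wrist','w4')"
```

```text
time: 9.0
eef_pos: [0.5862, -0.0617, 0.0781]
tcp_rot: [0.749, 0.662, -0.001, -0.001]
force: [0.3, 0.2, -4.4]
grip_width: 0.0364
grip_force: 61.6
```

View pics/w4.png

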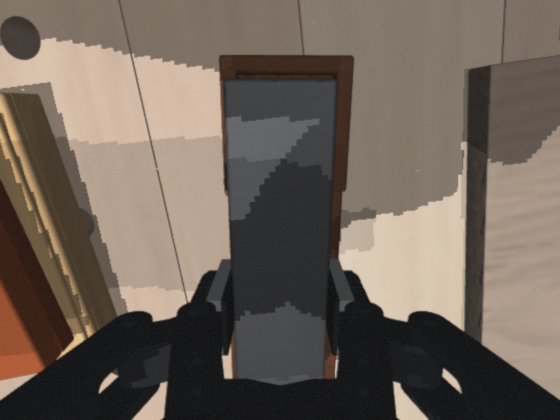

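Grey stone held over the dark box. The box's far rim corners are at (221,58) and (353,57), and the stone's far corners at (226,81) and (335,81).

Run:
```python
from h import *
c=dict(np.load("w4.npz"))
def info(uv,z,L):
    p=ray(c,uv,z)[:,:2]; e=p[1]-p[0]; w=np.hypot(*e); u=e/w; n=np.array([-u[1],u[0]]); 
    print(w.round(4),np.arctan2(u[1],u[0]).round(3),(p.mean(0)-n*L/2).round(4))
info([(226,81),(335.5,81)],.0737,.165)
info([(221,58),(353,57)],.02,.19)
# widths by side edges: stone sides rows 150 / 350, box side at 150
print(ray(c,[(228,170),(333.5,170),(232,350),(327,350)],.0737).round(4),ray(c,[(223,170),(347,170)],.02).round(4))
```

```text
0.0354 -0.124 [ 0.5868 -0.0634]
0.0606 -0.117 [ 0.5904 -0.0628]
[[ 0.5753 -0.0081  0.0737]
 [ 0.6116 -0.0125  0.0737]
 [ 0.5646 -0.0815  0.0737]
 [ 0.6031 -0.0862  0.0737]] [[ 0.5635 -0.0162  0.02  ]
 [ 0.6252 -0.0238  0.02  ]]
```

```bash
python3 -m jog '[{"jaw":1,"tx":0.002,"ty":0,"tz":-0.008,"roll":0},{"jaw":1,"tx":0.003,"ty":0,"tz":-0.015,"roll":0},{"jaw":1,"tx":0.003,"ty":0,"tz":-0.021,"roll":0},{"jaw":1,"tx":0.003,"ty":0,"tz":-0.026,"roll":0},{"jaw":1,"tx":0.003,"ty":0,"tz":-0.03,"roll":0},{"jaw":1,"tx":0.003,"ty":0,"tz":-0.034,"roll":0},{"jaw":1,"tx":0.003,"ty":0,"tz":-0.037,"roll":0},{"jaw":1,"tx":0.003,"ty":0,"tz":-0.039,"roll":0},{"jaw":1,"tx":0.003,"ty":0,"tz":-0.04,"roll":0},{"jaw":1,"tx":0.003,"ty":0,"tz":-0.04,"roll":0}]'
```

```text
time: 10.3
eef_pos: [0.5904, -0.0614, 0.0404]
tcp_rot: [0.749, 0.662, 0.0, 0.0]
force: [-3.4, 0.9, 5.6]
grip_width: 0.0367
grip_force: 62.9
```

```bash
python3 -m jog '[{"jaw":-1,"tx":0,"ty":0,"tz":0,"roll":0},{"jaw":-1,"tx":0,"ty":0,"tz":0,"roll":0},{"jaw":-1,"tx":0,"ty":0,"tz":0,"roll":0},{"jaw":-1,"tx":0,"ty":0,"tz":0.03,"roll":0},{"jaw":-1,"tx":0,"ty":0,"tz":0.08,"roll":0},{"jaw":-1,"tx":0,"ty":0,"tz":0.13,"roll":0},{"jaw":-1,"tx":0,"ty":-0.05,"tz":0.18,"roll":0},{"jaw":-1,"tx":0,"ty":-0.05,"tz":0.2,"roll":0},{"jaw":-1,"tx":0,"ty":-0.05,"tz":0.2,"roll":0},{"jaw":-1,"tx":0,"ty":-0.05,"tz":0.2,"roll":0}]'; python3 -c "
from h import *
c=grab('wrist','w5')"
```

```text
time: 11.55
eef_pos: [0.5899, -0.1111, 0.2381]
tcp_rot: [0.749, 0.662, -0.0, -0.001]
force: [0.3, -1.1, -0.3]
grip_width: 0.0854
grip_force: 0.0
```

View pics/w5.png

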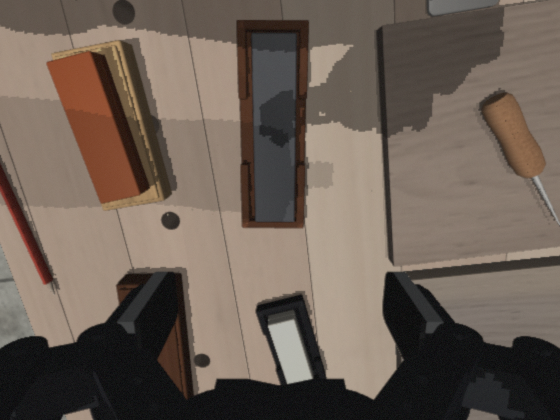

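The grey stone is down in the dark box at (273,125). The orange stone (98,128) on the yellow lid is also in view.

Run:
```python
from h import *
c=dict(np.load("w5.npz")); f=c["frame"]; hsv=cv2.cvtColor(f,cv2.COLOR_RGB2HSV); g=cv2.cvtColor(f,cv2.COLOR_RGB2GRAY)
print("grey",rect(c,blob((hsv[...,1]<70)&(g<95),246,302,28,225,5),.036))
brown=(hsv[...,1]>80)&(g<90)
print("dbox",rect(c,blob(brown,232,312,15,232),.02))
org=(hsv[...,0]<10)&(hsv[...,1]>170)
print("orange",rect(c,blob(org,40,170,40,220,5),.056))
yel=(hsv[...,1]>110)
print("ylid+",rect(c,blob(yel,40,170,35,215,5),.03))
for p in[(120,60),(150,180),(130,46)]:print(f[p[1],p[0]],hsv[p[1],p[0]])
```

```text
px [273.5 126.5] [189.  45.] 90.0
grey (array([591.3, -61.3], dtype=float32), np.float32(38.0), np.float32(163.6), -0.124)
  px [272.5 123.5] [ 71. 207.] -0.0
dbox (array([589.4, -60.8], dtype=float32), np.float32(61.7), np.float32(187.6), -0.128)Traceback (most recent call last):
  File "<stdin>", line 7, in <module>
  File "h.py", line 21, in blob
    k=cv2.findContours(w,0,2)[0]; k=max(k,key=cv2.contourArea)
                                    ~~~^^^^^^^^^^^^^^^^^^^^^^^
ValueError: max() iterable argument is empty
```

```bash
python3 -m jog '[{"jaw":-1,"tx":-0.04,"ty":-0.045,"tz":0,"roll":0.015},{"jaw":-1,"tx":-0.08,"ty":-0.09,"tz":0,"roll":0.015},{"jaw":-1,"tx":-0.12,"ty":-0.13,"tz":0,"roll":0.015},{"jaw":-1,"tx":-0.15,"ty":-0.165,"tz":0,"roll":0.015},{"jaw":-1,"tx":-0.163,"ty":-0.18,"tz":0,"roll":0.015},{"jaw":-1,"tx":-0.163,"ty":-0.18,"tz":0,"roll":0.015},{"jaw":-1,"tx":-0.163,"ty":-0.18,"tz":0,"roll":0.015},{"jaw":-1,"tx":-0.163,"ty":-0.18,"tz":0,"roll":0.015},{"jaw":-1,"tx":-0.163,"ty":-0.18,"tz":0,"roll":0.015},{"jaw":-1,"tx":-0.163,"ty":-0.18,"tz":0,"roll":0.015}]'
python3 - <<'E'
from h import *
c=grab('wrist','w6'); f=c["frame"]; hsv=cv2.cvtColor(f,cv2.COLOR_RGB2HSV); g=cv2.cvtColor(f,cv2.COLOR_RGB2GRAY)
print("lid",rect(c,blob((hsv[...,1]>80)&(g<80),225,330,50,280),.03))
c=dict(np.load("w5.npz")); f=c["frame"]; hsv=cv2.cvtColor(f,cv2.COLOR_RGB2HSV)
for p in[(120,60),(150,180),(130,46),(100,130),(60,120)]:print(f[p[1],p[0]],hsv[p[1],p[0]])
E
```

```text
time: 12.85
eef_pos: [0.4278, -0.291, 0.2393]
tcp_rot: [0.744, 0.668, 0.0, -0.0]
force: [0.6, -0.3, 0.1]
grip_width: 0.0859
grip_force: 0.0
  px [278.5 179. ] [192.  69.] 90.0
lid (array([ 426.8, -291.2], dtype=float32), np.float32(61.1), np.float32(185.3), -0.111)
[91 75 55] [ 17 101  91]
[87 73 54] [17 97 87]
[60 51 37] [18 98 60]
[129  72  47] [  9 162 129]
[138 123 109] [ 14  54 138]
```

View pics/w6.png

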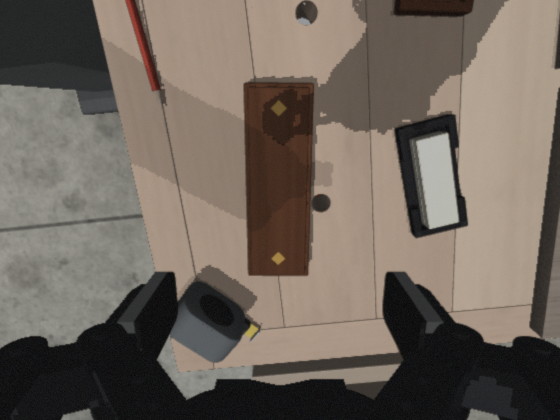

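The dark lid is clear at (279,179), with nothing in the fingers' way.

```bash
python3 -m jog '[{"jaw":-1,"tx":-0.001,"ty":0,"tz":-0.06,"roll":0},{"jaw":-1,"tx":-0.001,"ty":0,"tz":-0.11,"roll":0},{"jaw":-1,"tx":-0.001,"ty":0,"tz":-0.16,"roll":0},{"jaw":-1,"tx":-0.001,"ty":0,"tz":-0.19,"roll":0},{"jaw":-1,"tx":-0.001,"ty":0,"tz":-0.203,"roll":0},{"jaw":-1,"tx":-0.001,"ty":0,"tz":-0.209,"roll":0},{"jaw":-1,"tx":-0.001,"ty":0,"tz":-0.209,"roll":0},{"jaw":1,"tx":-0.001,"ty":0,"tz":-0.209,"roll":0},{"jaw":1,"tx":-0.001,"ty":0,"tz":-0.209,"roll":0},{"jaw":1,"tx":-0.001,"ty":0,"tz":-0.209,"roll":0}]'
```

```text
time: 14.15
eef_pos: [0.4273, -0.2921, 0.0318]
tcp_rot: [0.744, 0.668, 0.0, 0.001]
force: [-0.2, 0.6, 5.9]
grip_width: 0.0616
grip_force: 66.0
```

```bash
python3 -m jog '[{"jaw":1,"tx":0,"ty":0,"tz":0.03,"roll":0},{"jaw":1,"tx":0,"ty":0,"tz":0.07,"roll":0},{"jaw":1,"tx":0.04,"ty":0.03,"tz":0.1,"roll":0},{"jaw":1,"tx":0.08,"ty":0.07,"tz":0.1,"roll":-0.01},{"jaw":1,"tx":0.12,"ty":0.12,"tz":0.1,"roll":-0.015},{"jaw":1,"tx":0.15,"ty":0.17,"tz":0.1,"roll":-0.015},{"jaw":1,"tx":0.163,"ty":0.21,"tz":0.08,"roll":-0.015},{"jaw":1,"tx":0.163,"ty":0.23,"tz":0.06,"roll":-0.015},{"jaw":1,"tx":0.163,"ty":0.23,"tz":0.06,"roll":-0.015},{"jaw":1,"tx":0.163,"ty":0.23,"tz":0.06,"roll":-0.015}]'; python3 -c "
from h import *
c=grab('wrist','w7')"
```

```text
time: 15.4
eef_pos: [0.5896, -0.062, 0.0909]
tcp_rot: [0.749, 0.662, 0.0, 0.0]
force: [0.1, 0.3, -0.8]
grip_width: 0.0613
grip_force: 66.4
```

View pics/w7.png

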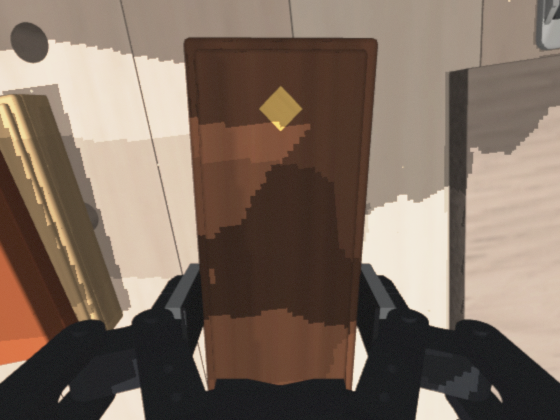

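Run:
```python
from h import *
c=dict(np.load("w7.npz")); f=c["frame"]; hsv=cv2.cvtColor(f,cv2.COLOR_RGB2HSV); g=cv2.cvtColor(f,cv2.COLOR_RGB2GRAY)
p=ray(c,[(187,40),(377,40),(200,240),(362,240)],.089)[:,:2]
u=p[1]-p[0]; w=np.hypot(*u); u/=w; print(w,np.arctan2(u[1],u[0]),p[:2].mean(0)-np.array([-u[1],u[0]])*.095, p[2:].mean(0),np.hypot(*(p[3]-p[2])))
```

```text
0.05833856823624695 -0.12353831007175044 [ 0.59059024 -0.06450133] [ 0.59394763 -0.03545536] 0.05850295447372038
```

```bash
python3 -m jog '[{"jaw":1,"tx":0,"ty":0,"tz":-0.007,"roll":0},{"jaw":1,"tx":0,"ty":0,"tz":-0.013,"roll":0},{"jaw":1,"tx":0,"ty":0,"tz":-0.018,"roll":0},{"jaw":1,"tx":0,"ty":0,"tz":-0.021,"roll":0},{"jaw":1,"tx":0,"ty":0,"tz":-0.023,"roll":0},{"jaw":1,"tx":0,"ty":0,"tz":-0.025,"roll":0},{"jaw":1,"tx":0,"ty":0,"tz":-0.027,"roll":0},{"jaw":1,"tx":0,"ty":0,"tz":-0.029,"roll":0},{"jaw":1,"tx":0,"ty":0,"tz":-0.03,"roll":0},{"jaw":1,"tx":0,"ty":0,"tz":-0.03,"roll":0}]'
```

```text
time: 16.7
eef_pos: [0.5893, -0.0614, 0.0602]
tcp_rot: [0.749, 0.662, -0.0, -0.0]
force: [0.0, -0.2, -1.5]
grip_width: 0.0613
grip_force: 66.5
```

No contact with the stone, so I'll continue down to the rim.

```bash
python3 -m jog '[{"jaw":1,"tx":0,"ty":0,"tz":-0.003,"roll":0},{"jaw":1,"tx":0,"ty":0,"tz":-0.006,"roll":0},{"jaw":1,"tx":0,"ty":0,"tz":-0.008,"roll":0},{"jaw":1,"tx":0,"ty":0,"tz":-0.0095,"roll":0},{"jaw":1,"tx":0,"ty":0,"tz":-0.01,"roll":0},{"jaw":1,"tx":0,"ty":0,"tz":-0.01,"roll":0},{"jaw":1,"tx":0,"ty":0,"tz":-0.01,"roll":0},{"jaw":1,"tx":0,"ty":0,"tz":-0.01,"roll":0},{"jaw":1,"tx":0,"ty":0,"tz":-0.01,"roll":0},{"jaw":1,"tx":0,"ty":0,"tz":-0.01,"roll":0}]'
```

```text
time: 17.95
eef_pos: [0.5892, -0.0614, 0.0518]
tcp_rot: [0.749, 0.662, 0.0, 0.0]
force: [-3.6, 1.4, 7.7]
grip_width: 0.0617
grip_force: 67.7
```

```bash
python3 -m jog '[{"jaw":-1,"tx":0,"ty":0,"tz":0,"roll":0},{"jaw":-1,"tx":0,"ty":0,"tz":0,"roll":0},{"jaw":-1,"tx":0,"ty":0,"tz":0,"roll":0},{"jaw":-1,"tx":0,"ty":0,"tz":0.03,"roll":0},{"jaw":-1,"tx":0,"ty":0,"tz":0.08,"roll":0},{"jaw":-1,"tx":-0.05,"ty":0,"tz":0.13,"roll":0.05},{"jaw":-1,"tx":-0.1,"ty":0.01,"tz":0.18,"roll":0.1},{"jaw":-1,"tx":-0.147,"ty":0.015,"tz":0.19,"roll":0.16},{"jaw":-1,"tx":-0.147,"ty":0.015,"tz":0.19,"roll":0.16},{"jaw":-1,"tx":-0.147,"ty":0.015,"tz":0.19,"roll":0.16}]'; python3 -c "
from h import *
c=grab('wrist','w8')"
```

```text
time: 19.2
eef_pos: [0.443, -0.0465, 0.2405]
tcp_rot: [0.694, 0.72, 0.001, 0.001]
force: [1.0, -0.6, -0.0]
grip_width: 0.0856
grip_force: 0.0
```

View pics/w8.png

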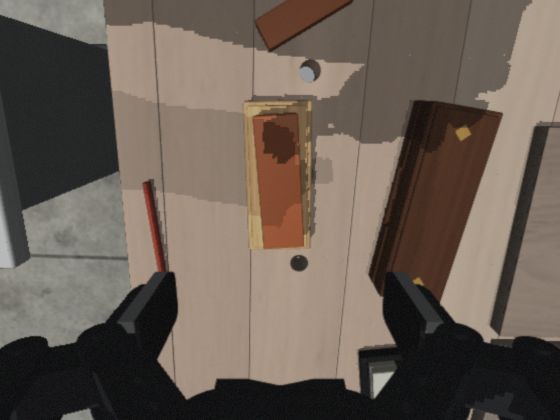

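The dark box is closed (437,200). The orange stone is at (279,180) on the yellow lid (278,175).

Run:
```python
from h import *
c=dict(np.load("w8.npz")); f=c["frame"]; hsv=cv2.cvtColor(f,cv2.COLOR_RGB2HSV); g=cv2.cvtColor(f,cv2.COLOR_RGB2GRAY)
H,S=hsv[...,0],hsv[...,1]
for p in[(280,230),(285,140),(252,150),(251,230),(306,200),(270,106),(330,220),(330,120)]:print(p,f[p[1],p[0]],hsv[p[1],p[0]])
org=(H<11)&(S>150)
print("orange",rect(c,blob(org,240,318,95,255,5),.056))
print("ylid",rect(c,blob((S>115),240,318,95,255),.03))
t=dict(np.load("top0.npz")); f=t["frame"]; hsv=cv2.cvtColor(f,cv2.COLOR_RGB2HSV)
print("ybox",rect(t,blob((hsv[...,1]>115),160,235,150,197),.02))
```

```text
(280, 230) [153  86  57] [  9 160 153]
(285, 140) [71 42 31] [  8 144  71]
(252, 150) [174 142 102] [ 17 106 174]
(251, 230) [153 136  97] [ 21  93 153]
(306, 200) [111  91  65] [ 17 106 111]
(270, 106) [143 117  84] [ 17 105 143]
(330, 220) [168 148 132] [ 13  55 168]
(330, 120) [102  90  81] [ 13  53 102]
  px [279.8 183.6] [127.1  42.3] 85.2
orange (array([443.6, -41.6], dtype=float32), np.float32(113.2), np.float32(36.4), 0.101)
  px [279.8 180.7] [135.1  45.3] 85.2
ylid (array([443.5, -45. ], dtype=float32), np.float32(130.3), np.float32(41.7), 0.101)Traceback (most recent call last):
  File "<stdin>", line 9, in <module>
  File "h.py", line 21, in blob
    k=cv2.findContours(w,0,2)[0]; k=max(k,key=cv2.contourArea)
                                    ~~~^^^^^^^^^^^^^^^^^^^^^^^
ValueError: max() iterable argument is empty
```

Run:
```python
from h import *
c=dict(np.load("w8.npz")); f=c["frame"]; hsv=cv2.cvtColor(f,cv2.COLOR_RGB2HSV)
H,S=hsv[...,0],hsv[...,1]
print("orange",rect(c,blob((H<13)&(S>130),240,318,95,255,3),.056))
print("ylid",rect(c,blob((S>75),240,318,95,255),.03))
t=dict(np.load("top0.npz")); f=t["frame"]; S=cv2.cvtColor(f,cv2.COLOR_RGB2HSV)[...,1]
print("ybox",rect(t,blob(S>80,160,235,150,197),.02))
```

```text
px [278.5 180.5] [133.7  44.4] 86.8
orange (array([443.3, -39. ], dtype=float32), np.float32(119.1), np.float32(37.3), 0.1)
  px [277.  174.5] [149.  68.] 90.0
ylid (array([442.2, -39.8], dtype=float32), np.float32(142.7), np.float32(62.1), 0.05)
  px [196.4 173.5] [24.9 57.8] 86.7
ybox (array([594.4, 215.7], dtype=float32), np.float32(142.6), np.float32(64.0), 0.085)
```

```bash
python3 -m jog '[{"jaw":-1,"tx":0,"ty":0.0075,"tz":-0.05,"roll":0.063},{"jaw":-1,"tx":0,"ty":0.0075,"tz":-0.1,"roll":0.063},{"jaw":-1,"tx":0,"ty":0.0075,"tz":-0.15,"roll":0.063},{"jaw":-1,"tx":0,"ty":0.0075,"tz":-0.17,"roll":0.063},{"jaw":-1,"tx":0,"ty":0.0075,"tz":-0.18,"roll":0.063},{"jaw":-1,"tx":0,"ty":0.0075,"tz":-0.18,"roll":0.063},{"jaw":1,"tx":0,"ty":0.0075,"tz":-0.18,"roll":0.063},{"jaw":1,"tx":0,"ty":0.0075,"tz":-0.18,"roll":0.063},{"jaw":1,"tx":0,"ty":0.0075,"tz":-0.18,"roll":0.063},{"jaw":1,"tx":0,"ty":0.0075,"tz":-0.18,"roll":0.063}]'
```

```text
time: 20.5
eef_pos: [0.4434, -0.039, 0.0614]
tcp_rot: [0.671, 0.742, 0.001, 0.001]
force: [0.2, 1.0, 5.8]
grip_width: 0.0365
grip_force: 62.0
```

```bash
python3 -m jog '[{"jaw":1,"tx":0,"ty":0,"tz":0.02,"roll":0},{"jaw":1,"tx":0,"ty":0,"tz":0.06,"roll":0},{"jaw":1,"tx":0.03,"ty":0.04,"tz":0.09,"roll":0},{"jaw":1,"tx":0.06,"ty":0.09,"tz":0.09,"roll":-0.01},{"jaw":1,"tx":0.1,"ty":0.14,"tz":0.09,"roll":-0.01},{"jaw":1,"tx":0.13,"ty":0.19,"tz":0.08,"roll":-0.015},{"jaw":1,"tx":0.15,"ty":0.23,"tz":0.06,"roll":-0.015},{"jaw":1,"tx":0.15,"ty":0.254,"tz":0.03,"roll":-0.015},{"jaw":1,"tx":0.15,"ty":0.254,"tz":0.02,"roll":-0.015},{"jaw":1,"tx":0.15,"ty":0.254,"tz":0.02,"roll":-0.015}]'; python3 -c "
from h import *
c=grab('wrist','w9')"
```

```text
time: 21.75
eef_pos: [0.5909, 0.2141, 0.079]
tcp_rot: [0.676, 0.736, -0.002, -0.001]
force: [0.0, -0.5, -2.7]
grip_width: 0.0365
grip_force: 61.0
```

View pics/w9.png

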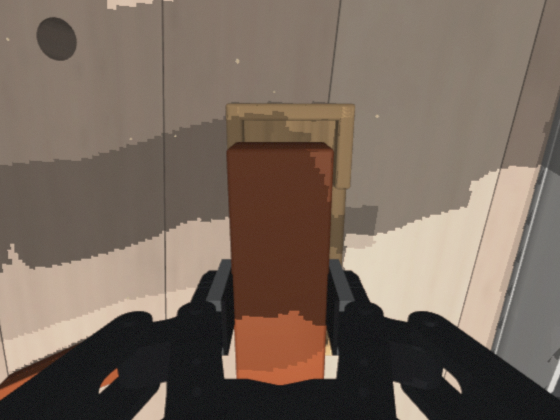

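Orange stone over the yellow box. The box's far corners are at (226,105) and (354,105), and the stone's far top corners at about (229,150) and (331,150).

Run:
```python
from h import *
c=dict(np.load("w9.npz"))
def info(uv,z,L):
    p=ray(c,uv,z)[:,:2]; e=p[1]-p[0]; w=np.hypot(*e); u=e/w; n=np.array([-u[1],u[0]]); 
    print(w.round(4),np.arctan2(u[1],u[0]).round(3),(p.mean(0)-n*L/2).round(4))
info([(229,150),(331,150)],.0736,.12)
info([(226,104.5),(354,104.5)],.02,.145)
f=c["frame"]; print(f[138:156:2,280])
```

```text
0.0351 0.085 [0.5917 0.2128]
0.0612 0.085 [0.596  0.2157]
[[117  97  71]
 [114  93  68]
 [ 62  42  30]
 [ 60  36  28]
 [ 63  35  23]
 [ 70  40  27]
 [ 83  48  33]
 [ 89  52  37]
 [ 91  53  35]]
```

```bash
python3 -m jog '[{"jaw":1,"tx":0.002,"ty":0.002,"tz":-0.008,"roll":0},{"jaw":1,"tx":0.002,"ty":0.002,"tz":-0.015,"roll":0},{"jaw":1,"tx":0.002,"ty":0.002,"tz":-0.021,"roll":0},{"jaw":1,"tx":0.002,"ty":0.002,"tz":-0.026,"roll":0},{"jaw":1,"tx":0.002,"ty":0.002,"tz":-0.03,"roll":0},{"jaw":1,"tx":0.002,"ty":0.002,"tz":-0.034,"roll":0},{"jaw":1,"tx":0.002,"ty":0.002,"tz":-0.037,"roll":0},{"jaw":1,"tx":0.002,"ty":0.002,"tz":-0.039,"roll":0},{"jaw":1,"tx":0.002,"ty":0.002,"tz":-0.04,"roll":0},{"jaw":1,"tx":0.002,"ty":0.002,"tz":-0.04,"roll":0}]'
```

```text
time: 23.05
eef_pos: [0.5943, 0.2171, 0.0414]
tcp_rot: [0.676, 0.737, 0.0, 0.0]
force: [-2.4, -0.7, 4.8]
grip_width: 0.0371
grip_force: 61.9
```

Seated at the expected height. I'll release, lift and look.

```bash
python3 -m jog '[{"jaw":-1,"tx":0,"ty":0,"tz":0,"roll":0},{"jaw":-1,"tx":0,"ty":0,"tz":0,"roll":0},{"jaw":-1,"tx":0,"ty":0,"tz":0,"roll":0},{"jaw":-1,"tx":0,"ty":0,"tz":0.03,"roll":0},{"jaw":-1,"tx":0,"ty":0,"tz":0.08,"roll":0},{"jaw":-1,"tx":0,"ty":0,"tz":0.13,"roll":0},{"jaw":-1,"tx":0,"ty":-0.03,"tz":0.18,"roll":0},{"jaw":-1,"tx":0,"ty":-0.03,"tz":0.2,"roll":0},{"jaw":-1,"tx":0,"ty":-0.03,"tz":0.2,"roll":0},{"jaw":-1,"tx":0,"ty":-0.03,"tz":0.2,"roll":0}]'
python3 - <<'E'
from h import *
c=grab('wrist','w10'); f=c["frame"]; hsv=cv2.cvtColor(f,cv2.COLOR_RGB2HSV); H,S=hsv[...,0],hsv[...,1]
print("orange",rect(c,blob((H<13)&(S>125),220,330,50,270),.036))
print("ybox",rect(c,blob(S>75,220,330,50,270),.02))
E
```

```text
time: 24.3
eef_pos: [0.5938, 0.1871, 0.2389]
tcp_rot: [0.676, 0.737, -0.001, -0.001]
force: [-0.2, 0.9, -1.6]
grip_width: 0.0856
grip_force: 0.0
  px [284.  152.5] [131.  42.] 90.0
orange (array([595.2, 216.7], dtype=float32), np.float32(118.2), np.float32(37.5), 0.084)
  px [284.5 149. ] [152.  69.] 90.0
ybox (array([595.8, 216.7], dtype=float32), np.float32(143.3), np.float32(62.6), 0.085)
```

View pics/w10.png

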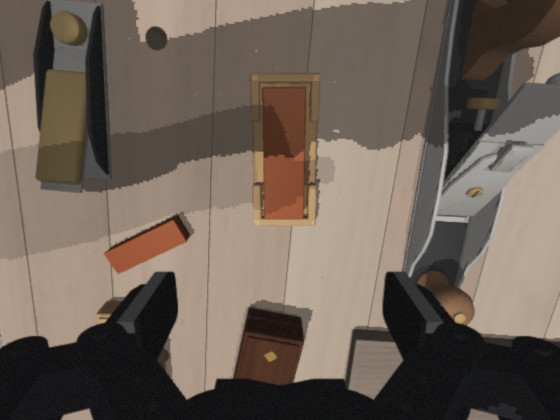

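The orange stone is well centred in the yellow box at (284,150). Next is the yellow lid.

```bash
python3 -m jog '[{"jaw":-1,"tx":-0.03,"ty":-0.05,"tz":0,"roll":-0.035},{"jaw":-1,"tx":-0.06,"ty":-0.1,"tz":0,"roll":-0.035},{"jaw":-1,"tx":-0.09,"ty":-0.15,"tz":0,"roll":-0.035},{"jaw":-1,"tx":-0.12,"ty":-0.19,"tz":0,"roll":-0.035},{"jaw":-1,"tx":-0.145,"ty":-0.22,"tz":0,"roll":-0.035},{"jaw":-1,"tx":-0.152,"ty":-0.227,"tz":0,"roll":-0.035},{"jaw":-1,"tx":-0.152,"ty":-0.227,"tz":0,"roll":-0.035},{"jaw":-1,"tx":-0.152,"ty":-0.227,"tz":0,"roll":-0.035},{"jaw":-1,"tx":-0.152,"ty":-0.227,"tz":0,"roll":-0.035},{"jaw":-1,"tx":-0.152,"ty":-0.227,"tz":0,"roll":-0.035}]'
python3 - <<'E'
from h import *
c=grab('wrist','w11'); f=c["frame"]; hsv=cv2.cvtColor(f,cv2.COLOR_RGB2HSV); H,S=hsv[...,0],hsv[...,1]
print("ylid",rect(c,blob(S>75,230,330,70,270),.03))
E
```

```text
time: 25.6
eef_pos: [0.4429, -0.0394, 0.2402]
tcp_rot: [0.689, 0.725, 0.0, -0.0]
force: [0.2, -0.1, -0.1]
grip_width: 0.0855
grip_force: 0.0
  px [278. 182.] [146.  68.] 90.0
ylid (array([442.2, -39.8], dtype=float32), np.float32(141.6), np.float32(62.1), 0.05)
```

```bash
python3 -m jog '[{"jaw":-1,"tx":-0.001,"ty":0,"tz":-0.06,"roll":0},{"jaw":-1,"tx":-0.001,"ty":0,"tz":-0.11,"roll":0},{"jaw":-1,"tx":-0.001,"ty":0,"tz":-0.16,"roll":0},{"jaw":-1,"tx":-0.001,"ty":0,"tz":-0.19,"roll":0},{"jaw":-1,"tx":-0.001,"ty":0,"tz":-0.203,"roll":0},{"jaw":-1,"tx":-0.001,"ty":0,"tz":-0.209,"roll":0},{"jaw":-1,"tx":-0.001,"ty":0,"tz":-0.209,"roll":0},{"jaw":1,"tx":-0.001,"ty":0,"tz":-0.209,"roll":0},{"jaw":1,"tx":-0.001,"ty":0,"tz":-0.209,"roll":0},{"jaw":1,"tx":-0.001,"ty":0,"tz":-0.209,"roll":0}]'
```

```text
time: 26.9
eef_pos: [0.4425, -0.04, 0.0327]
tcp_rot: [0.689, 0.725, 0.001, 0.001]
force: [-1.2, -0.4, 5.6]
grip_width: 0.0616
grip_force: 65.0
```

```bash
python3 -m jog '[{"jaw":1,"tx":0,"ty":0,"tz":0.03,"roll":0},{"jaw":1,"tx":0,"ty":0,"tz":0.07,"roll":0},{"jaw":1,"tx":0.03,"ty":0.04,"tz":0.1,"roll":0.01},{"jaw":1,"tx":0.06,"ty":0.09,"tz":0.1,"roll":0.02},{"jaw":1,"tx":0.1,"ty":0.14,"tz":0.1,"roll":0.03},{"jaw":1,"tx":0.13,"ty":0.19,"tz":0.1,"roll":0.035},{"jaw":1,"tx":0.1535,"ty":0.235,"tz":0.08,"roll":0.035},{"jaw":1,"tx":0.1535,"ty":0.2565,"tz":0.06,"roll":0.035},{"jaw":1,"tx":0.1535,"ty":0.2565,"tz":0.06,"roll":0.035},{"jaw":1,"tx":0.1535,"ty":0.2565,"tz":0.06,"roll":0.035}]' && python3 -m jog '[{"jaw":1,"tx":0,"ty":0,"tz":-0.007,"roll":0},{"jaw":1,"tx":0,"ty":0,"tz":-0.013,"roll":0},{"jaw":1,"tx":0,"ty":0,"tz":-0.018,"roll":0},{"jaw":1,"tx":0,"ty":0,"tz":-0.021,"roll":0},{"jaw":1,"tx":0,"ty":0,"tz":-0.023,"roll":0},{"jaw":1,"tx":0,"ty":0,"tz":-0.025,"roll":0},{"jaw":1,"tx":0,"ty":0,"tz":-0.027,"roll":0},{"jaw":1,"tx":0,"ty":0,"tz":-0.029,"roll":0},{"jaw":1,"tx":0,"ty":0,"tz":-0.03,"roll":0},{"jaw":1,"tx":0,"ty":0,"tz":-0.03,"roll":0}]'
```

```text
time: 28.15
eef_pos: [0.594, 0.2155, 0.0913]
tcp_rot: [0.677, 0.736, -0.001, -0.0]
force: [0.3, -0.3, -1.6]
grip_width: 0.0615
grip_force: 66.9
time: 29.4
eef_pos: [0.5949, 0.2166, 0.0612]
tcp_rot: [0.676, 0.737, -0.0, -0.0]
force: [-0.3, 0.5, -1.0]
grip_width: 0.0612
grip_force: 67.0
```

```bash
python3 -m jog '[{"jaw":1,"tx":0,"ty":0,"tz":-0.003,"roll":0},{"jaw":1,"tx":0,"ty":0,"tz":-0.006,"roll":0},{"jaw":1,"tx":0,"ty":0,"tz":-0.008,"roll":0},{"jaw":1,"tx":0,"ty":0,"tz":-0.0095,"roll":0},{"jaw":1,"tx":0,"ty":0,"tz":-0.01,"roll":0},{"jaw":1,"tx":0,"ty":0,"tz":-0.01,"roll":0},{"jaw":1,"tx":0,"ty":0,"tz":-0.01,"roll":0},{"jaw":1,"tx":0,"ty":0,"tz":-0.01,"roll":0},{"jaw":1,"tx":0,"ty":0,"tz":-0.01,"roll":0},{"jaw":1,"tx":0,"ty":0,"tz":-0.01,"roll":0}]'
```

```text
time: 30.65
eef_pos: [0.5947, 0.2165, 0.0527]
tcp_rot: [0.676, 0.736, 0.0, 0.0]
force: [-3.4, -0.9, 7.1]
grip_width: 0.0614
grip_force: 67.9
```

```bash
python3 -m jog '[{"jaw":-1,"tx":0,"ty":0,"tz":0,"roll":0},{"jaw":-1,"tx":0,"ty":0,"tz":0,"roll":0},{"jaw":-1,"tx":0,"ty":0,"tz":0,"roll":0},{"jaw":-1,"tx":0,"ty":0,"tz":0.03,"roll":0},{"jaw":-1,"tx":0,"ty":0,"tz":0.08,"roll":0},{"jaw":-1,"tx":-0.02,"ty":-0.03,"tz":0.13,"roll":0},{"jaw":-1,"tx":-0.05,"ty":-0.08,"tz":0.18,"roll":0},{"jaw":-1,"tx":-0.08,"ty":-0.12,"tz":0.22,"roll":0},{"jaw":-1,"tx":-0.08,"ty":-0.12,"tz":0.25,"roll":0},{"jaw":-1,"tx":-0.08,"ty":-0.12,"tz":0.25,"roll":0}]'
python3 - <<'E'
from h import *
c=grab('wrist','w12')
E
```

```text
time: 31.9
eef_pos: [0.5162, 0.096, 0.305]
tcp_rot: [0.677, 0.736, 0.003, 0.002]
force: [0.2, -0.8, -0.2]
grip_width: 0.0854
grip_force: 0.0
```

View pics/w12.png

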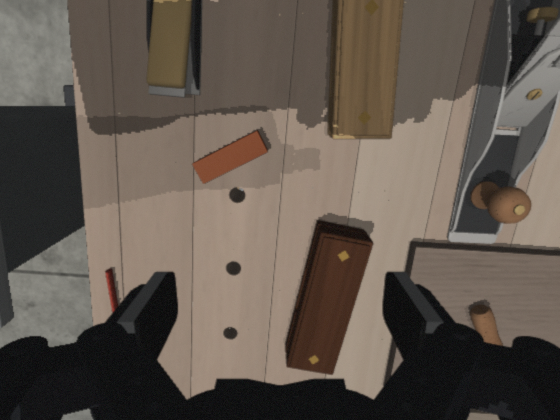

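Both lids sit square on their boxes, yellow at (365,70) and dark at (330,298). Heights at contact matched the closed positions, and nothing else was touched.

```bash
python3 -c "
from workcell import *
print(sign_off())"
```

```text
the job is handed in; nothing more can be done
None
```

The job is handed in at about 32 s of robot time: all three stones are in their recesses, both boxes are closed with their own lids, and the plane and chisel were not touched; the hand-in returned no verdict.

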